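# Close the outlet of the batter hopper and hold its lid open for filling

### The arm

A 6-joint arm with a two-finger parallel gripper is mounted at the origin on the work surface. World frame = base frame: x ahead of the robot, y to its left, z up, the work surface at z = 0. Lengths are in mm, angles in degrees, forces in N, time in s.
With the tool pointing down it reaches from about 350 to 850 mm from the base axis. Payload 8.1 kg.
Tool frame: the origin (TCP) lies midway between the tips of the shut fingers; the grasp point (between the pads) lies 19 mm behind it; x points along the fingers, z is the direction in which the jaws open and shut, and the axes are right-handed (so a half turn about x gives the same grasp; the last joint's range is limited). The gripper opens to 85 mm and grips with 20 to 120 N. Pads are 22 mm wide; open, the fingers measure 114 mm over their backs; the gripper's body (76 mm by 85 mm) begins 54 mm behind the grasp point. The pads swing forward as they close: fully open they stand 13 mm farther back than shut.
Start: joints at [-68.892, 7.471, 85.268, -0, 87.261, -4.893], TCP at [263.05, -539.268, 231.292] pointing down, gripper open.
Joint ranges: [-169.43, 169.43], [-51.17, 129.36], [1.28, 143.12], [-76.62, 256.62], [0, 156.53], [-152.29, 152.29]. Speed limits (degrees/s): [136.94, 136.94, 159.86, 180, 180, 180].

### API

Orientations are given as [roll, pitch, yaw] about the fixed x, y, z axes, in that order (R = Rz(yaw) Ry(pitch) Rx(roll)).
In Python, from bench import r gives the robot as it stands. The module is installed in compiled form; this text tells all that it offers.
- The arm moves only by the tool servo_tool, never from a script. Its argument "commands" is a list that holds one entry, the list of rows, each a list of 7 numbers: the closure in counts, from 0 (fully open) to 255 (shut), then the shift along the tool's x, y, z in cm, then the turn, a rotation vector about the tool's x, y, z in degrees. A call has 1 to 8 rows; each row is the pose to reach, as a shift and turn from the pose commanded when the call began, along the tool's axes at that moment; what a row does not reach only later rows make up. A row lasts 1/10 s, in which the tool goes at most 50 mm and 8.59 degrees, less where a joint would pass 70% of its speed; a pose out of reach is approached as far as the arm can. A call with a gripper value outside its range is refused whole. The fingers move at their own pace and stop on an object; "force" is the grip in N (left out, the last holds). Time passes only in rows, so rows that repeat a pose let the fingers close. It gives the time, the measured TCP pose, the force and the opening at its end, in the units of the state.
- r.sense(): the state, without advancing time (a new reading comes with each control period).
- r.snapshot(name): name is "scene" or "side" or "wrist"; returns (picture, depth): 400x640x3 uint8, red, green, blue; 400x640 float32, mm along the optical axis (not along the pixel's ray), 0 where there is no reading.
- r.calibration(name): a dict with "fx", "fy", "cx", "cy" (pixels), "dist" ([k1, k2, p1, p2, k3] as OpenCV has them; the pictures are not rectified), "pose" (4x4, takes a point from camera to world coordinates). Camera axes: x right, y down, z forward; pixel columns grow to the right and rows downward; lengths in mm; the calibration is good to about 2 mm. A picture is of the moment at which its call begins: read the wrist's pose just before it. calibration takes no time and is no camera call; for the wrist camera it gives the pose at the moment of the call.
- r.hand_in(): hands the job in, once; it reports no verdict.
The state is a dict: "time": time; "joint_pos": joint angles; "qd": joint speeds; "joint_efforts": joint torques, N m; "tool_pos": TCP position; "tcp_rot": TCP orientation; "ft_force": force on the tool from outside, world axes, zero at the start; "wrist_torque": the same for the moment, N m; "finger_gap": finger opening in mm.
Only numpy, scipy, OpenCV 4.12 (cv2) and the standard library are available. Lean on these libraries where they do the work, as an engineer would, in place of code of your own. Each camera call takes 0.05 s, during which the arm holds its last target.

### The job

The batter hopper is about to be filled. With its lid still shut, turn the black closing ring on the outlet valve clockwise until its red pointer stands at the green locked mark; then raise the lid to 50 degrees open (the green band of the gauge at its side) and finish still holding it there with the gripper's fingers, because it falls shut when let go. Leave the tub, the cup and the timer round the hopper where they stand.

Things in the scene. Friction and masses are not known exactly. Their poses are not given: they have to be found in the camera images.
- hopper: Fixed stainless batter hopper: open tank 210 (x) x 220 (y) mm, rim 125 mm above the table, with an outlet valve standing off its -y wall on a low pipe. Origin: on the table under the tank's centre. Its x axis points from the lid's front edge to the hinge, y along the hinge, z up; its yaw varies within 18 degrees.
- ring_center (a point): Centre (on the vertical axis, half-way up) of the black closing ring on the outlet valve, at (-20, -195, 109) mm in the hopper's frame: an upright cylinder 56 mm in diameter, 38 mm high, top 128 mm above the table, red pointer on top and side. Under it a fixed white flange, 90 mm wide, top at 88 mm, bears the marks. The point's x axis points to the red pointer and turns with it.
- ring (a joint): Angle of the closing ring, rad, growing clockwise seen from above: 0 with the red pointer at the black open mark (hopper's +x side), 1.57 at the green locked mark (hopper's -y side, straight away from the tank). It starts between the two and can be turned past the green mark, to a stop at 2.0; friction of 0.06 N m keeps it where it is left.
- lid (a joint): Opening angle of the lid, rad: 0 shut, 0.873 = 50 degrees. The front edge rises and swings back about the far hinge. No friction to speak of: the lid falls shut when let go, and falls back open to a stop at 1.75 if taken past upright.
- lid_hinge (a point): Middle of the lid's hinge line, at (108, 0, 128) mm in the hopper's frame; the line runs along the hopper's y. The point turns with the lid. A gauge, a thin arc of ticks 85 mm in radius, stands at the hinge's +y end, green about 50 degrees; a red needle on the lid's edge shows the angle.
- lid_knob (a point): Centre of the lid's black knob: a bar 24 mm in diameter, 30 mm long, parallel to the hinge, on a 14 x 16 mm stem; 180 mm from the hinge line towards the front edge and 40 mm above it, 37 mm above the lid's top face, 168 mm above the table when shut. Lid: plate 218 x 224 x 6 mm, 0.3 to 0.6 kg. Pinched at its flat ends, the knob pivots between the fingers as the lid swings.
- tub: Bystander: white plastic tub with blue cap, 76 mm in diameter, 85 mm high; origin under its centre.
- cup: Bystander: open steel cup, 84 mm in diameter, 85 mm high; origin under its centre.
- timer: Bystander: white kitchen timer with a yellow dial, 85 x 50 x 60 mm high; origin under its centre.

How it is judged:
By the outcome, as a careful person would: the job done as asked, in the order asked, and still so for the second after the job is handed in, while the arm keeps its last pose, push and grip.
It also fails if it takes over 50 s, if anything falls off the work surface, if the arm or the gripper's body presses on something with over 40 N, if the wrist force passes 120 N, or if a joint passes its speed limit or range.

## Working session

There is one attempt and no reset: what is moved stays moved. The work goes in short steps, Python scripts to look and compute and a tool call to move; the robot and the scene stay as the last step left them, time stands still between calls to the robot, and variables do not carry over. Pictures are saved under pics/ and viewed, and the job is handed in when it is done.

Besides the shell and the picture viewer there is one more tool, called after "Call:" by a JSON object that holds its "fn" and its "kwargs", one argument or row to a line. servo_tool: Moves the arm, as the interface text tells. Its arguments: {"type":"object","properties":{"commands":{"type":"array","items":{"type":"array","items":{"type":"array","items":{"type":"number"}}}},"force":{"type":"number"}},"required":["commands"]}

```bash
mkdir -p pics; cat > h.py <<'E'
from bench import r
import numpy as np, cv2
def snap(name,fn=None):
    c=r.calibration(name); p,d=r.snapshot(name)
    np.savez(f'{fn or name}.npz',p=p,d=d,pose=np.array(c['pose']),K=np.array([c['fx'],c['fy'],c['cx'],c['cy']]),dist=np.array(c['dist']))
    cv2.imwrite(f'pics/{fn or name}.png',p[:,:,::-1])
def load(fn): return np.load(f'{fn}.npz')
def ray(f,u,v):
    fx,fy,cx,cy=f['K']; K=np.array([[fx,0,cx],[0,fy,cy],[0,0,1]])
    q=cv2.undistortPoints(np.array([[[u,v]]],float),K,f['dist'])[0,0]
    return np.array([q[0],q[1],1.])
def pt(f,u,v):
    d=f['d'][int(round(v)),int(round(u))]
    return (f['pose']@np.append(ray(f,u,v)*d,1))[:3]
def ptz(f,u,v,z):
    a=f['pose'][:3,:3]@ray(f,u,v); o=f['pose'][:3,3]
    return o+a*(z-o[2])/a[2]
def proj(f,P):
    T=np.linalg.inv(f['pose']); fx,fy,cx,cy=f['K']; K=np.array([[fx,0,cx],[0,fy,cy],[0,0,1]])
    q,_=cv2.projectPoints(np.atleast_2d(P).astype(float),cv2.Rodrigues(T[:3,:3])[0],T[:3,3],K,f['dist'])
    return q[:,0]
def crop(fn,u0,v0,u1,v1,s,out):
    im=cv2.imread(f'pics/{fn}.png')[v0:v1,u0:u1]
    cv2.imwrite(f'pics/{out}.png',cv2.resize(im,None,fx=s,fy=s,interpolation=cv2.INTER_CUBIC))
E
python3 - <<'E'
from h import *
print(r.sense())
for n in ['scene','side','wrist']: snap(n,n+'0')
E
```

```text
{'time': 0.0, 'joint_pos': array([-6.88920685e+01,  7.51686095e+00,  8.53281537e+01,  4.34678108e-05,
        8.72599703e+01, -4.89320162e+00]), 'qd': array([ 0.01178   , -0.00433935,  0.04724567,  0.09856204,  0.03713769,
       -0.03081286]), 'joint_efforts': array([ 2.33198756e-03, -5.69398856e+01, -5.00548875e+01,  1.21062055e-05,
        1.49312324e-02, -2.32357860e-05]), 'tool_pos': array([ 262.85983818, -538.7632702 ,  230.23692672]), 'tcp_rot': array([175.08310495,  89.89501506, 111.08423596]), 'ft_force': array([-0.02416138,  0.38198056,  0.46522981]), 'wrist_torque': array([-0.02221337, -0.02633441, -0.02983277]), 'finger_gap': 85.5731905009747}
```

View pics/scene0.png

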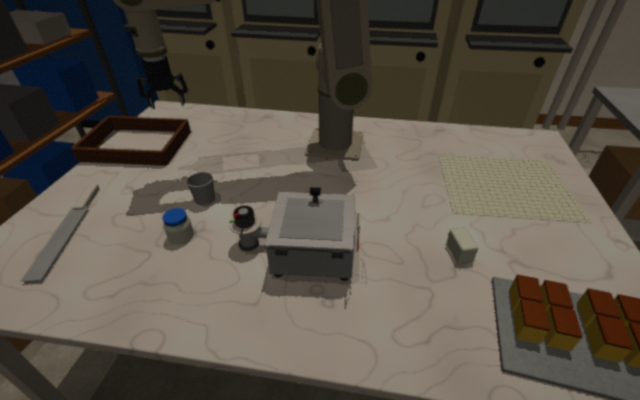

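View pics/side0.png

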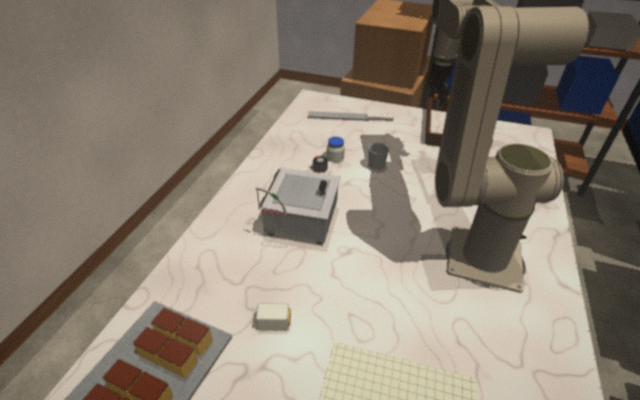

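View pics/wrist0.png

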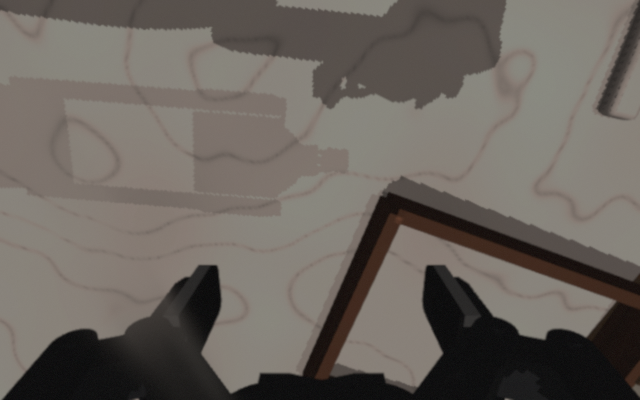

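The scene view shows the hopper at about (313,235), the knob at (315,192) towards the robot and the valve at (246,222). The tub is at (177,226), the cup at (202,188) and the timer at (461,245).

```bash
python3 - <<'E'
from h import *
crop('scene0',140,160,380,290,3.3,'scene0c')
crop('side0',230,120,410,260,4,'side0c')
E
```

```text
(no output)
```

View pics/scene0c.png

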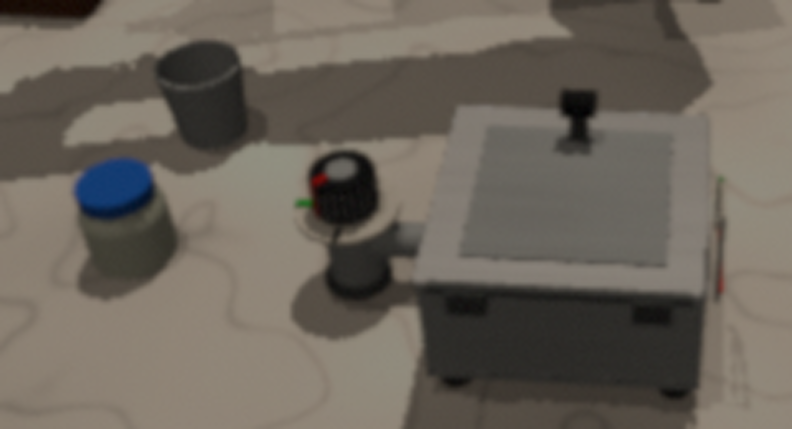

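View pics/side0c.png

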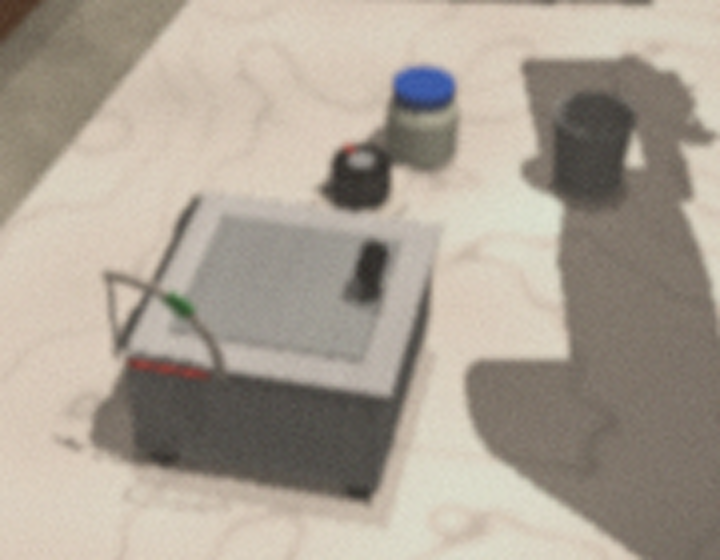

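```bash
python3 - <<'E'
from h import *
from scipy.optimize import least_squares
s=load('scene0'); d=load('side0')
# hopper-frame corners
C=np.array([[-110,-112,131],[-110,112,131],[108,112,131],[108,-112,131],[-72,0,180]])
S=np.array([[460,106],[710,113],[703,293],[417,281]])/3.3+[140,160]
D=np.array([[440,228],[393,395],[128,357],[200,195]])/4+[230,120]
for f,px in((s,S),(d,D)):
    P=np.array([ptz(f,*p,131) for p in px]); print(P.round(1)); print('c',P.mean(0).round(1), [np.degrees(np.arctan2(*(v[1::-1]))).round(2) for v in (P[3]-P[0],P[2]-P[1])],[np.degrees(np.arctan2(-v[0],v[1])).round(2) for v in (P[1]-P[0],P[2]-P[3])], np.linalg.norm(P[1]-P[0]),np.linalg.norm(P[2]-P[1]))
def T(x,L): 
    c,n=np.cos(x[2]),np.sin(x[2]); L=np.atleast_2d(L)
    return np.c_[x[0]+c*L[:,0]-n*L[:,1],x[1]+n*L[:,0]+c*L[:,1],L[:,2]]
ss=least_squares(lambda x:np.r_[(proj(s,T(x,C[:4]))-S).ravel(),(proj(d,T(x,C[:4]))-D).ravel()],[600,0,0])
print(ss.x[:2],np.degrees(ss.x[2]),ss.fun.round(1))
x=ss.x
for n,L in dict(ring=[-20,-195,109],knob=[-72,0,168],hinge=[108,0,128]).items(): print(n,T(x,L).round(1),proj(s,T(x,L)).round(0),proj(d,T(x,L)).round(0))
# depth points
g=lambda u,v:((u/3.3+140),(v/3.3+160))
for n,p in dict(lid=(570,230),ringtop=(341,168),pointer=(319,181),tub=(115,190),cup=(205,80),green=(304,203),flange=(385,215)).items(): print(n,pt(s,*g(*p)).round(1))
np.save('hop.npy',x)
E
```

```text
[[519.9 -94.6 131. ]
 [493.  124.7 131. ]
 [709.5 141.2 131. ]
 [732.9 -71.4 131. ]]
c [613.8  25.  131. ] [np.float64(6.23), np.float64(4.35)] [np.float64(7.01), np.float64(6.27)] 220.99907226769665 217.16169790179717
[[514.3 -87.5 131. ]
 [489.6 128.2 131. ]
 [700.3 155.2 131. ]
 [729.5 -62.9 131. ]]
c [608.4  33.2 131. ] [np.float64(6.52), np.float64(7.3)] [np.float64(6.55), np.float64(7.63)] 217.12574035773173 212.42161282363884
[612.33325048  26.06847615] 6.181329745309549 [-0.4 -1.1  0.4 -0.4  3.3 -0.2 -0.8 -0.4  0.6 -1.6 -0.2 -0.6 -1.3 -1.7
  0.6 -1.8]
ring [[ 613.4 -170.   109. ]] [[245. 216.]] [[320. 164.]]
knob [[540.8  18.3 168. ]] [[316. 190.]] [[324. 185.]]
hinge [[719.7  37.7 128. ]] [[311. 247.]] [[271. 187.]]
lid [664.   32.1 135.2]
ringtop [ 616.3 -171.2  129.4]
pointer [ 637.1 -182.5  131.4]
tub [ 631.7 -374.6   88.3]
cup [ 407.9 -402.3   39.4]
green [ 623.4 -207.1   91. ]
flange [ 625.2 -135.1   89.8]
```

```bash
cat >> h.py <<'E'
from scipy.spatial.transform import Rotation as Ro
def Rcur(s=None): return Ro.from_euler('xyz',(s or r.sense())['tcp_rot'],degrees=True)
def down(zyaw,tilt=0):
    # tool x down, tool z horizontal at world angle zyaw
    z=np.array([np.cos(np.radians(zyaw)),np.sin(np.radians(zyaw)),0]); x=np.array([0,0,-1.])
    R=Ro.from_matrix(np.c_[x,np.cross(z,x),z]); return Ro.from_rotvec(z*np.radians(tilt))*R
def plan(p,R,p0=None,R0=None):
    s=r.sense(); p0=s['tool_pos'] if p0 is None else np.array(p0); R0=R0 or Rcur(s)
    print('shift cm',(R0.inv().apply(np.array(p)-p0)/10).round(2),'rot',np.degrees((R0.inv()*R).as_rotvec()).round(2))
def st():
    s=r.sense(); M=Rcur(s).as_matrix()
    print('t',round(s['time'],2),'p',s['tool_pos'].round(1),'x',M[:,0].round(3),'zyaw',np.degrees(np.arctan2(M[1,2],M[0,2])).round(2),'F',s['ft_force'].round(1),'T',s['wrist_torque'].round(2),'gap',s['finger_gap'].round(1),'J',s['joint_pos'].round(1))
E
python3 - <<'E'
from h import *
st(); f=load('wrist0'); s=r.sense(); M=Rcur(s).as_matrix()
print('cam in tool',M.T@(f['pose'][:3,3]-s['tool_pos']), M.T@f['pose'][:3,:3], f['K'])
z=np.degrees(np.arctan2(M[1,2],M[0,2]))
for a in (z,z+54,20,0,-84): print(a); plan([560,-170,260],down(a))
E
```

```text
Traceback (most recent call last):
  File "h.py", line 36, in st
    print('t',round(s['time'],2),'p',s['tool_pos'].round(1),'x',M[:,0].round(3),'zyaw',np.degrees(np.arctan2(M[1,2],M[0,2])).round(2),'F',s['ft_force'].round(1),'T',s['wrist_torque'].round(2),'gap',s['finger_gap'].round(1),'J',s['joint_pos'].round(1))
                                                                                                                                                                                                      ^^^^^^^^^^^^^^^^^^^^^
AttributeError: 'float' object has no attribute 'round'
```

```bash
sed -i "s/s\['finger_gap'\].round(1)/round(s['finger_gap'],1)/" h.py
python3 - <<'E'
from h import *
st(); f=load('wrist0'); s=r.sense(); M=Rcur(s).as_matrix()
print('cam in tool',M.T@(f['pose'][:3,3]-s['tool_pos']), M.T@f['pose'][:3,:3], f['K'])
z=np.degrees(np.arctan2(M[1,2],M[0,2]))
for a in (z,z+54,20,0,-84): print(a); plan([560,-170,260],down(a))
E
```

```text
t 0.15 p [ 262.9 -538.8  230.4] x [-0.001  0.001 -1.   ] zyaw -64.0 F [ 0.8 -0.1  0. ] T [-0.02  0.01  0.  ] gap 85.8 J [-68.9   7.5  85.3  -0.   87.3  -4.9]
cam in tool [-143.17176752   75.94071151    0.90483314] [[-1.46767721e-04 -3.01006033e-01  9.53622224e-01]
 [ 3.84509106e-04 -9.53622181e-01 -3.01005961e-01]
 [ 9.99999915e-01  3.22498470e-04  2.55700514e-04]] [350.76646956 350.76646956 321.38736229 201.5267814 ]
-63.99965485267017
shift cm [ -2.92  42.87 -20.13] rot [-0.   -0.09 -0.01]
-9.999654852670169
shift cm [ -2.92  42.87 -20.13] rot [-5.4e+01 -8.0e-02 -5.0e-02]
20
shift cm [ -2.92  42.87 -20.13] rot [-8.4e+01 -7.0e-02 -7.0e-02]
0
shift cm [ -2.92  42.87 -20.13] rot [-6.4e+01 -7.0e-02 -6.0e-02]
-84
shift cm [ -2.92  42.87 -20.13] rot [ 2.e+01 -9.e-02  1.e-02]
```

```bash
python3 - <<'E'
from h import *
plan([613,-170,280],down(10))
E
```

```text
shift cm [ -4.92  47.64 -17.81] rot [-7.4e+01 -7.0e-02 -6.0e-02]
```

Call:
{"fn": "servo_tool", "kwargs": {
  "commands": [
    [[0,-4.9,47.6,-17.8,-74,0,0],[0,-4.9,47.6,-17.8,-74,0,0],[0,-4.9,47.6,-17.8,-74,0,0],[0,-4.9,47.6,-17.8,-74,0,0],[0,-4.9,47.6,-17.8,-74,0,0],[0,-4.9,47.6,-17.8,-74,0,0],[0,-4.9,47.6,-17.8,-74,0,0],[0,-4.9,47.6,-17.8,-74,0,0]]
  ]
}}

```text
time: 0.95
tool_pos: [538.1, -248.6, 269.7]
tcp_rot: [154.8, 90.0, 159.9]
ft_force: [0.3, -1.1, -0.3]
finger_gap: 85.2
```

```bash
python3 - <<'E'
from h import *
st(); plan([613,-170,280],down(10))
E
```

```text
t 0.95 p [ 538.1 -248.6  269.7] x [-0.  0. -1.] zyaw 5.11 F [ 0.3 -1.1 -0.3] T [-0.03 -0.   -0.  ] gap 85.2 J [-29.8   5.6  83.3  -0.   91.1 -34.9]
shift cm [-1.04  7.16  8.16] rot [-4.89 -0.01 -0.01]
```

Call:
{"fn": "servo_tool", "kwargs": {
  "commands": [
    [[0,-0.8,6.0,7.0,-4,0,0],[0,-0.8,6.0,7.0,-4,0,0],[0,-0.8,6.0,7.0,-4,0,0],[0,-0.8,6.0,7.0,-4,0,0]]
  ]
}}

```text
time: 1.35
tool_pos: [602.2, -183.8, 277.0]
tcp_rot: [165.5, 89.9, 174.4]
ft_force: [-0.6, -0.1, 0.0]
finger_gap: 85.3
```

```bash
python3 - <<'E'
from h import *
st(); plan([613,-170,280],down(10))
snap('wrist','wrist1')
E
```

```text
t 1.35 p [ 602.2 -183.8  277. ] x [-0.001  0.    -1.   ] zyaw 8.88 F [-0.6 -0.1  0. ] T [-0.06  0.02 -0.01] gap 85.3 J [-21.6  11.3  76.3  -0.   92.5 -30.5]
shift cm [-0.3   1.2   1.28] rot [-1.12 -0.07 -0.02]
```

View pics/wrist1.png

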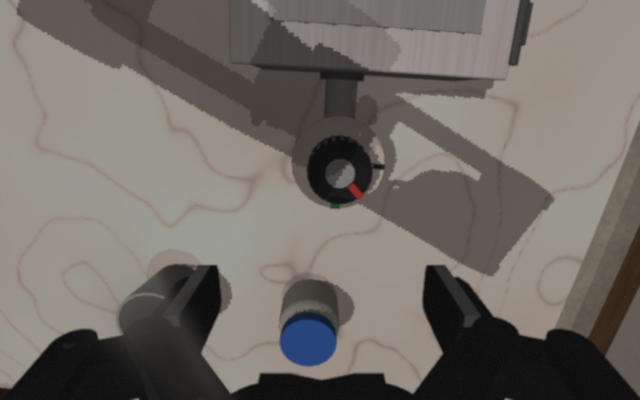

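The wrist view has the ring near (340,170), its red pointer at (355,190), the black mark at (378,167) and the green mark at (334,205).

```bash
python3 - <<'E'
from h import *
crop('wrist1',280,60,420,225,3.6,'w1c')
crop('wrist1',220,0,540,100,2.5,'w1d')
E
```

```text
(no output)
```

View pics/w1c.png

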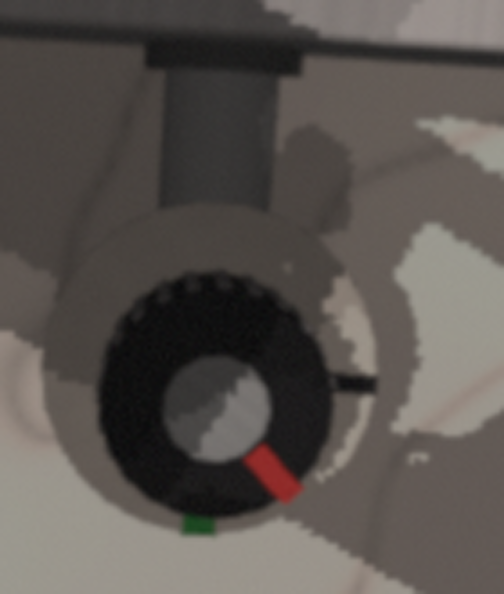

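View pics/w1d.png

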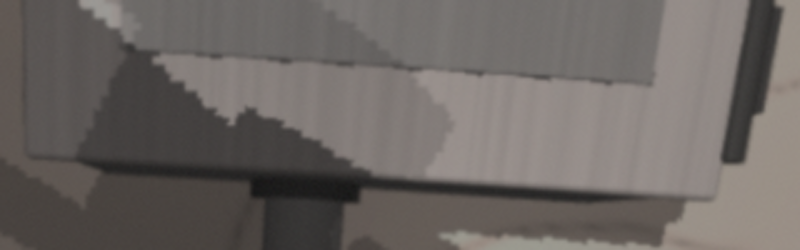

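```bash
python3 - <<'E'
from h import *
f=load('wrist1')
c=lambda u,v:(u/3.6+280-.36,v/3.6+60-.36); e=lambda u,v:(u/2.5+220-.3,v/2.5-.3)
A=ptz(f,*c(217,407),129); p1=ptz(f,*c(258,455),129); p2=ptz(f,*c(290,493),129)
g=ptz(f,*c(199,525),88); b=ptz(f,*c(357,383),88)
l0=ptz(f,*e(22,156),131); l1=ptz(f,*e(714,196),131)
for n,v in dict(boss=A,p1=p1,p2=p2,g=g,b=b,l0=l0,l1=l1).items(): print(n,v.round(1))
print('depth boss',pt(f,*c(217,407)),pt(f,*c(150,400)))
an=lambda v:np.degrees(np.arctan2(v[1],v[0])).round(2)
print('ptr',an(p2-A),an(p1-A),an(p2-p1),'g',an(g-A),'b',an(b-A),'lid',an(l1-l0),np.linalg.norm(l1-l0))
x=np.load('hop.npy')
# centre from gb: 
for yaw in (6.2,an(l1-l0)):
  c_,s_=np.cos(np.radians(yaw)),np.sin(np.radians(yaw)); R=np.array([[c_,-s_],[s_,c_]])
  print('hop from ring',A[:2]-R@[-20,-195],'from l0',l0[:2]-R@[-110,-112],'from l1',l1[:2]-R@[108,-112], x)
E
```

```text
boss [ 615.4 -172.2  129. ]
p1 [ 627.1 -182.2  129. ]
p2 [ 636.4 -190.3  129. ]
g [ 619.7 -214.8   88. ]
b [ 654.9 -168.8   88. ]
l0 [515.2 -98.7 131. ]
l1 [731.  -76.2 131. ]
depth boss [ 615.21451775 -171.73793534  131.13491411] [ 599.54996183 -173.11817983  128.40384767]
ptr -40.84 -40.67 -41.05 g -84.18 b 4.98 lid 5.96 217.0114785909695
hop from ring [614.22355488  23.81956615] from l0 [612.45792825  24.48924212] from l1 [611.57231996  23.4704267 ] [6.12333250e+02 2.60684761e+01 1.07884556e-01]
hop from ring [615.04464705  23.82277607] from l0 [612.97323646  24.08075769] from l1 [611.9909095   23.96996134] [6.12333250e+02 2.60684761e+01 1.07884556e-01]
```

```bash
python3 - <<'E'
from h import *
st(); plan([614.5,-172,140],down(9)); plan([614.5,-172,89],down(9))
E
```

```text
t 1.4 p [ 601.6 -184.9  277.1] x [-0.001 -0.    -1.   ] zyaw 8.79 F [-0.2 -1.   0.3] T [ 0.    0.02 -0.01] gap 85.2 J [-21.7  11.3  76.3  -0.   92.5 -30.5]
shift cm [13.71  1.07  1.49] rot [-0.21 -0.07 -0.01]
shift cm [18.81  1.07  1.5 ] rot [-0.21 -0.07 -0.01]
```

First to just above the ring, then check alignment.

Call:
{"fn": "servo_tool", "kwargs": {
  "commands": [
    [[0,4,1.1,1.5,0,0,0],[0,8,1.1,1.5,0,0,0],[0,11,1.1,1.5,0,0,0],[0,12,1.1,1.5,0,0,0],[0,12,1.1,1.5,0,0,0]]
  ]
}}

```text
time: 1.9
tool_pos: [613.2, -172.5, 155.9]
tcp_rot: [154.1, 89.8, 162.8]
ft_force: [-0.3, -0.0, 1.1]
finger_gap: 85.5
```

```bash
python3 - <<'E'
from h import *
st(); plan([614.5,-172,89],down(9)); snap('wrist','wrist2')
E
```

```text
t 1.9 p [ 613.2 -172.5  155.9] x [-0.004  0.001 -1.   ] zyaw 8.66 F [-0.3 -0.   1.1] T [-0.02 -0.    0.02] gap 85.5 J [-20.3  15.8  83.7  -0.   80.7 -29. ]
shift cm [6.68 0.01 0.16] rot [-0.34 -0.2  -0.1 ]
```

View pics/wrist2.png

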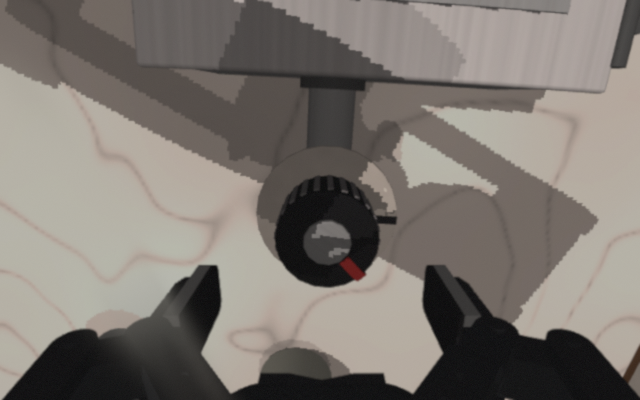

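```bash
python3 - <<'E'
from h import *
f=load('wrist2'); crop('wrist2',260,130,400,300,3.5,'w2c')
A=ptz(f,327,241,131);B=ptz(f,327,236,128); print(A,B); M=Rcur().as_matrix(); s=r.sense()
for P in(A,B): print((M.T@(P-s['tool_pos'])).round(1))
E
```

```text
[ 615.17114423 -171.03147643  131.        ] [ 614.96453252 -169.49985828  128.        ]
[27.2  1.5  0.9]
[30.2  3.1  0.9]
```

View pics/w2c.png

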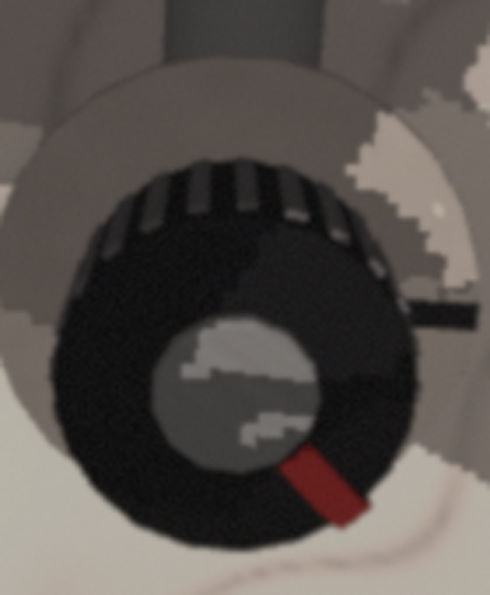

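Call:
{"fn": "servo_tool", "kwargs": {
  "commands": [
    [[0,3,0.1,0.15,0,0,0],[0,5.5,0.1,0.15,0,0,0],[0,6.6,0.1,0.15,0,0,0],[0,6.6,0.1,0.15,0,0,0],[255,6.6,0.1,0.15,0,0,0],[255,6.6,0.1,0.15,0,0,0],[255,6.6,0.1,0.15,0,0,0],[255,6.6,0.1,0.15,0,0,0]]
  ],
  "force": 40
}}

```text
time: 2.75
tool_pos: [615.9, -171.4, 94.4]
tcp_rot: [-121.7, 89.9, -112.9]
ft_force: [-12.5, -1.0, 10.2]
finger_gap: 55.0
```

```bash
python3 - <<'E'
from h import *
st()
E
```

```text
t 2.75 p [ 615.9 -171.4   94.4] x [-0.001 -0.002 -1.   ] zyaw 8.75 F [-12.5  -1.   10.2] T [-0.12  1.85  0.08] gap 55.0 J [-20.1  19.1  86.5  -0.1  74.5 -28.8]
```

Call:
{"fn": "servo_tool", "kwargs": {
  "commands": [
    [[255,-0.3,0,0.12,0,0,0],[255,-0.3,0,0.12,6,0,0],[255,-0.3,0,0.12,12,0,0],[255,-0.3,0,0.12,18,0,0],[255,-0.3,0,0.12,24,0,0],[255,-0.3,0,0.12,30,0,0],[255,-0.3,0,0.12,30,0,0]]
  ],
  "force": 40
}}

```text
time: 3.45
tool_pos: [615.8, -171.4, 94.5]
tcp_rot: [-141.8, 89.8, -163.3]
ft_force: [-7.5, -3.1, -3.8]
finger_gap: 55.1
```

```bash
python3 - <<'E'
from h import *
st();snap('wrist','wrist3'); crop('wrist3',200,150,440,330,3.3,'w3c')
E
```

```text
t 3.45 p [ 615.8 -171.4   94.5] x [-0.004 -0.001 -1.   ] zyaw -21.5 F [-7.5 -3.1 -3.8] T [-0.69  1.12 -0.04] gap 55.1 J [-20.1  19.2  86.3  -0.1  74.7   1.5]
```

View pics/w3c.png

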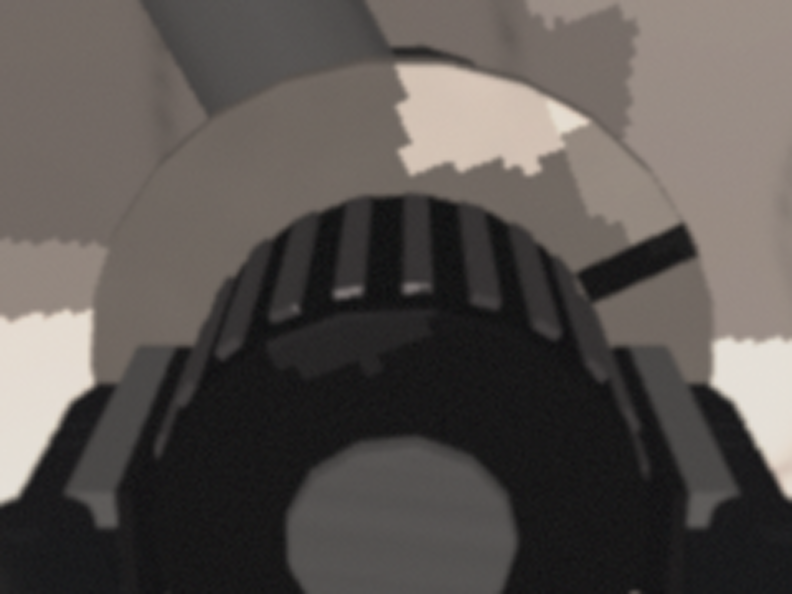

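Call:
{"fn": "servo_tool", "kwargs": {
  "commands": [
    [[255,0,0,0.05,5,0,0],[255,0,0,0.05,10,0,0],[255,0,0,0.05,13,0,0],[255,0,0,0.05,13,0,0],[255,0,0,0.05,13,0,0]]
  ]
}}

```text
time: 4.0
tool_pos: [615.8, -171.4, 94.5]
tcp_rot: [-137.2, 89.7, -171.4]
ft_force: [-11.5, -3.2, -0.2]
finger_gap: 55.4
```

```bash
python3 - <<'E'
from h import *
st();snap('wrist','wrist4'); snap('scene','scene4'); crop('wrist4',200,150,440,400,2.4,'w4c');crop('scene4',200,170,300,260,7,'s4c')
E
```

```text
t 4.0 p [ 615.8 -171.4   94.5] x [-0.005 -0.001 -1.   ] zyaw -34.29 F [-11.5  -3.2  -0.2] T [-0.58  1.47 -0.05] gap 55.4 J [-20.1  19.3  86.2  -0.1  74.7  14.3]
```

View pics/w4c.png

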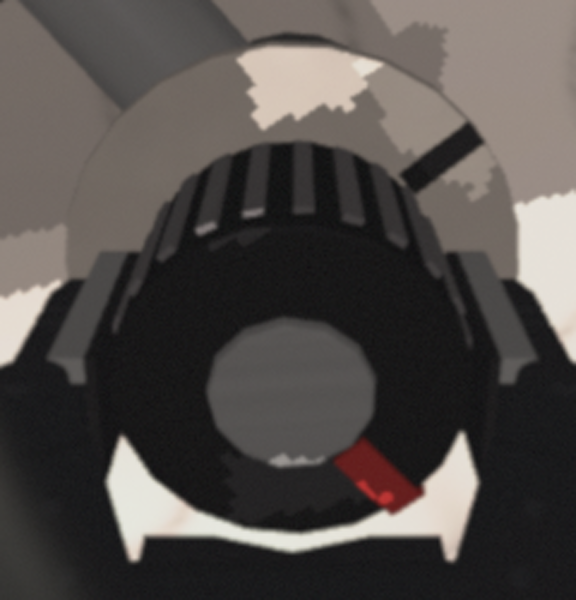

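View pics/s4c.png

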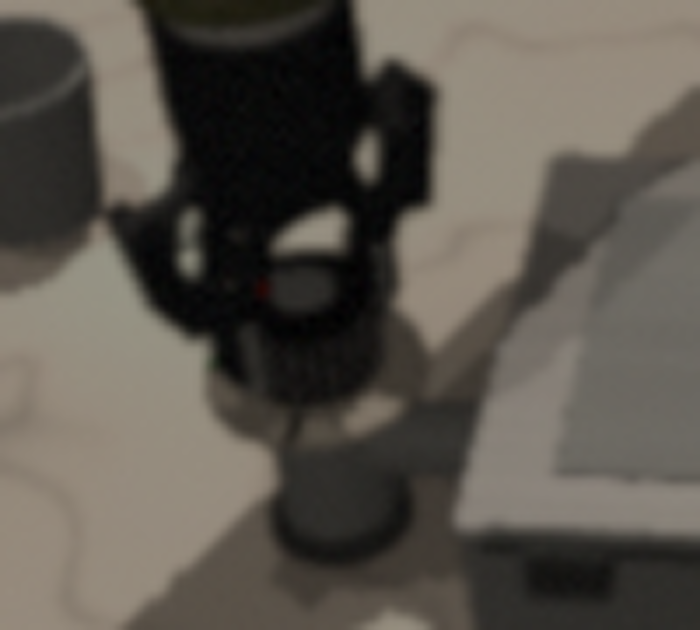

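```bash
python3 - <<'E'
from h import *
f=load('wrist4'); c=lambda u,v:(u/2.4+200-.3,v/2.4+150-.3)
A=ptz(f,*c(292,392),131);p1=ptz(f,*c(354,453),130);p2=ptz(f,*c(407,499),130)
b1=ptz(f,*c(408,184),88);b2=ptz(f,*c(477,132),88)
an=lambda v:np.degrees(np.arctan2(v[1],v[0])).round(2)
print(A,an(p1-A),an(p2-A),an(p2-p1),'black',an(b2-A),an(b1-A),an(b2-b1))
E
```

```text
[ 616.35716023 -171.38832776  131.        ] -85.2 -82.89 -80.04 black 3.29 1.85 5.68
```

Call:
{"fn": "servo_tool", "kwargs": {
  "commands": [
    [[0,0,0,0,0,0,0],[0,0,0,0,0,0,0],[0,0,0,0,0,0,0],[0,-3,0,0,0,0,0],[0,-7,0,0,0,0,0],[0,-11,-1,0,0,0,0],[0,-14,-2,0,0,0,0],[0,-14,-2,0,0,0,0]]
  ]
}}

```text
time: 4.9
tool_pos: [609.5, -188.9, 242.4]
tcp_rot: [11.0, 89.3, -23.3]
ft_force: [0.8, -1.4, 1.2]
finger_gap: 85.9
```

```bash
python3 - <<'E'
from h import *
st();snap('wrist','wrist5');  crop('wrist5',250,110,430,300,3,'w5c')
E
```

```text
t 4.9 p [ 609.5 -188.9  242.4] x [ 0.011 -0.005 -1.   ] zyaw -34.28 F [ 0.8 -1.4  1.2] T [-0.04  0.    0.01] gap 85.9 J [-21.8  12.5  78.6  -0.   88.3  12.5]
```

View pics/w5c.png

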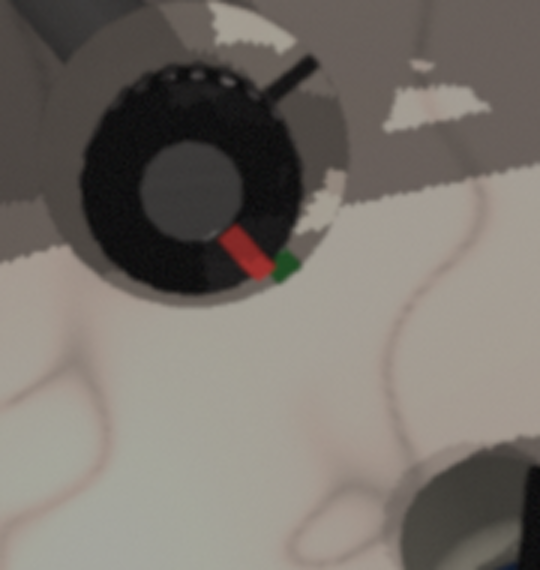

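```bash
python3 - <<'E'
from h import *
f=load('wrist5'); c=lambda u,v:(u/3+250-.33,v/3+110-.33)
A=ptz(f,*c(192,190),131);p1=ptz(f,*c(227,234),129.5);p2=ptz(f,*c(263,272),129.5)
b1=ptz(f,*c(266,97),88);b2=ptz(f,*c(315,62),88);g=ptz(f,*c(287,266),88)
an=lambda v:np.degrees(np.arctan2(v[1],v[0])).round(2)
print(A,an(p1-A),an(p2-A),an(p2-p1),'black',an(b2-A),an(b1-A),an(b2-b1),'g',an(g-A))
# use centre from marks/flange: lid yaw 5.9
for C in ([615,-171.5],[615.5,-172]): print(an(p2[:2]-C),an(p1[:2]-C),an(g[:2]-C))
print(p1,p2,g)
x=np.load('hop.npy')
st()
# knob pose
yaw=np.radians(5.9);R=np.array([[np.cos(yaw),-np.sin(yaw)],[np.sin(yaw),np.cos(yaw)]])
h=np.array([615.3,-171.6])-R@[-20,-195]; print('hop',h,'knob',h+R@[-72,0])
E
```

```text
[ 616.01253236 -172.08506081  131.        ] -87.53 -84.74 -81.76 black 3.87 5.4 1.42 g -84.28
-82.85 -83.82 -83.03
-83.73 -85.55 -83.61
[ 616.64345177 -186.68180952  129.5       ] [ 618.60022558 -200.19593244  129.5       ] [ 620.27816087 -214.67522966   88.        ]
t 4.95 p [ 608.6 -188.1  239.2] x [ 0.007 -0.003 -1.   ] zyaw -34.27 F [-0.7 -0.  -0.8] T [-0.02  0.03 -0.03] gap 85.3 J [-21.8  12.6  78.7   0.   88.2  12.5]
hop [615.14951167  24.42290007] knob [543.53090884  17.02183742]
```

```bash
python3 - <<'E'
from h import *
plan([542,17,260],down(-84.1))
E
```

```text
shift cm [ -2.19  13.2  -17.04] rot [49.83  0.35 -0.28]
```

Call:
{"fn": "servo_tool", "kwargs": {
  "commands": [
    [[0,-2.2,13.2,-17.0,49.8,0.3,-0.3],[0,-2.2,13.2,-17.0,49.8,0.3,-0.3],[0,-2.2,13.2,-17.0,49.8,0.3,-0.3],[0,-2.2,13.2,-17.0,49.8,0.3,-0.3],[0,-2.2,13.2,-17.0,49.8,0.3,-0.3],[0,-2.2,13.2,-17.0,49.8,0.3,-0.3],[0,-2.2,13.2,-17.0,49.8,0.3,-0.3],[0,-2.2,13.2,-17.0,49.8,0.3,-0.3]]
  ]
}}

```text
time: 5.75
tool_pos: [540.2, 17.9, 255.7]
tcp_rot: [-108.4, 89.5, 167.8]
ft_force: [-0.2, 0.3, 0.2]
finger_gap: 85.4
```

```bash
python3 - <<'E'
from h import *
st();snap('wrist','wrist6')
E
```

```text
t 5.75 p [540.2  17.9 255.7] x [-0.008  0.002 -1.   ] zyaw -83.81 F [-0.2  0.3  0.2] T [-0.01 -0.04  0.04] gap 85.4 J [-3.6 -1.8 92.3  0.1 90.  80.2]
```

View pics/wrist6.png

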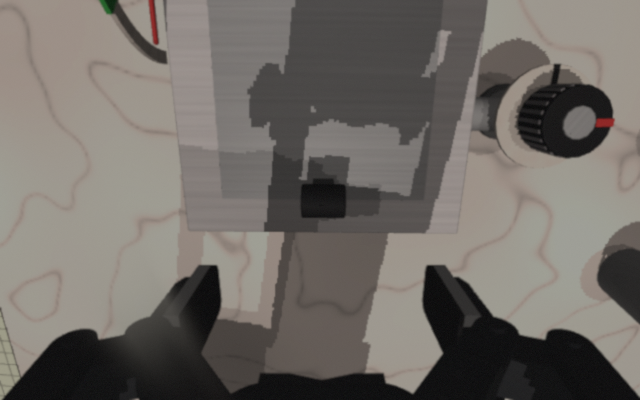

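```bash
python3 - <<'E'
from h import *
crop('wrist6',280,150,370,230,8,'w6c')
f=load('wrist6'); s=r.sense(); M=Rcur(s).as_matrix()
st()
for uv in((323,200),(301,200),(345,200)):
  P=ptz(f,*uv,168); print(P.round(1),(M.T@(P-s['tool_pos'])).round(1))
print(pt(f,323,195))
l=[ptz(f,*p,131) for p in((188,231),(458,233),(485,0),(167,50))]
for q in l: print(q.round(1))
an=lambda v:np.degrees(np.arctan2(v[1],v[0])).round(2)
print(an(l[0]-l[1])-90, np.linalg.norm(l[0]-l[1]))
E
```

```text
t 5.8 p [540.3  17.6 255.8] x [-0.008  0.002 -1.   ] zyaw -83.85 F [-1.2 -0.1  0.6] T [ 0.03  0.   -0.04] gap 85.3 J [-3.6 -1.8 92.3  0.1 90.  80.2]
[544.3  16.1 168. ] [87.8  4.5  2.1]
[542.6  31.2 168. ] [ 87.8   4.4 -13. ]
[545.9   1.  168. ] [87.8  4.5 17.3]
[550.85769609  16.85667389 177.90212061]
[493.5 123.  131. ]
[516.2 -99.7 131. ]
[687.8 -79.9 131. ]
[631.8 137.4 131. ]
5.810000000000002 223.84355780086116
```

View pics/w6c.png

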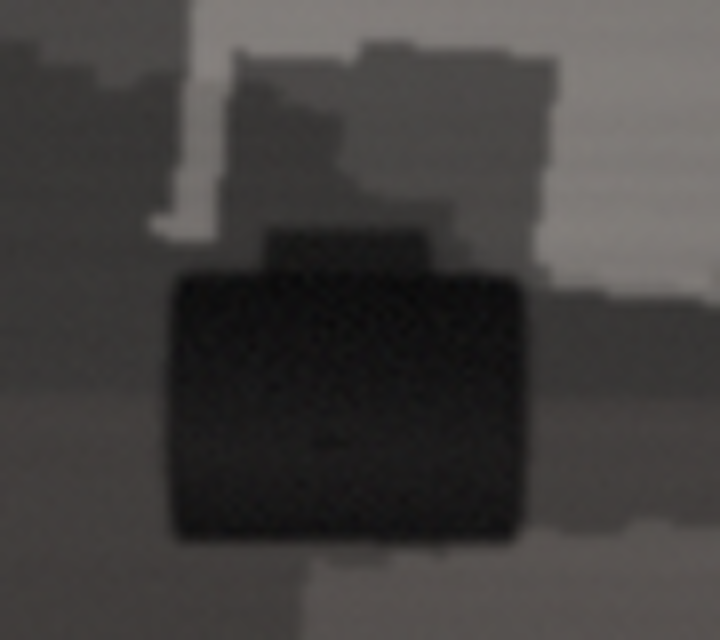

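```bash
python3 - <<'E'
from h import *
plan([543.3,15.8,147],down(-84.2))
E
```

```text
shift cm [10.88  0.36  0.24] rot [ 0.35 -0.15  0.45]
```

Call:
{"fn": "servo_tool", "kwargs": {
  "commands": [
    [[0,4,0.4,0.25,0.3,0,0.4],[0,8,0.4,0.25,0.3,0,0.4],[0,10,0.4,0.25,0.3,0,0.4],[0,10.6,0.4,0.25,0.3,0,0.4],[0,10.6,0.4,0.25,0.3,0,0.4],[0,10.6,0.4,0.25,0.3,0,0.4]]
  ]
}}

```text
time: 6.4
tool_pos: [545.0, 15.5, 152.2]
tcp_rot: [132.8, 89.8, 48.5]
ft_force: [0.7, 0.3, 0.3]
finger_gap: 85.2
```

```bash
python3 - <<'E'
from h import *
st();snap('wrist','wrist7')
plan([543.3,15.8,147],down(-84.2))
E
```

```text
t 6.4 p [545.   15.5 152.2] x [ 0.002  0.002 -1.   ] zyaw -84.33 F [0.7 0.3 0.3] T [-0.02  0.04  0.04] gap 85.2 J [-3.9  1.8 99.6  0.1 78.5 80.4]
shift cm [ 0.56 -0.2  -0.04] rot [-0.13 -0.11 -0.18]
```

View pics/wrist7.png

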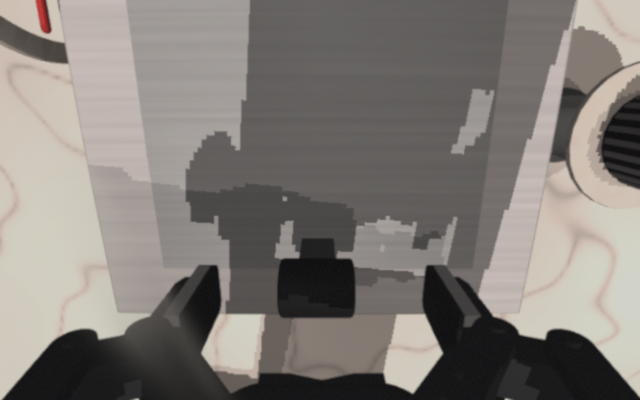

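```bash
python3 - <<'E'
from h import *
f=load('wrist7'); s=r.sense(); M=Rcur(s).as_matrix()
P=ptz(f,316.7,288.5,168); print(P,M.T@(P-s['tool_pos']))
E
```

```text
[543.27043134  16.00587432 168.        ] [-15.36404885  -1.95428286  -0.61340663]
```

Consistent with the earlier estimate. I'll correct by −0.2 cm in y and −0.06 cm in z, go down 0.4 cm and close.

Call:
{"fn": "servo_tool", "kwargs": {
  "commands": [
    [[0,0.5,-0.2,-0.06,0,0,0],[0,0.5,-0.2,-0.06,0,0,0],[255,0.5,-0.2,-0.06,0,0,0],[255,0.5,-0.2,-0.06,0,0,0],[255,0.5,-0.2,-0.06,0,0,0],[255,0.5,-0.2,-0.06,0,0,0],[255,0.5,-0.2,-0.06,0,0,0],[255,0.5,-0.2,-0.06,0,0,0]]
  ],
  "force": 50
}}

```text
time: 7.25
tool_pos: [541.9, 17.4, 146.1]
tcp_rot: [174.7, 89.8, 90.3]
ft_force: [-2.2, 4.7, 2.9]
finger_gap: 29.2
```

```bash
python3 - <<'E'
from h import *
st();snap('wrist','wrist8')
E
```

```text
t 7.25 p [541.9  17.4 146.1] x [-0.     0.004 -1.   ] zyaw -84.31 F [-2.2  4.7  2.9] T [ 0.65  0.32 -0.01] gap 29.2 J [ -3.7   1.8 100.3   0.2  77.9  80.5]
```

View pics/wrist8.png

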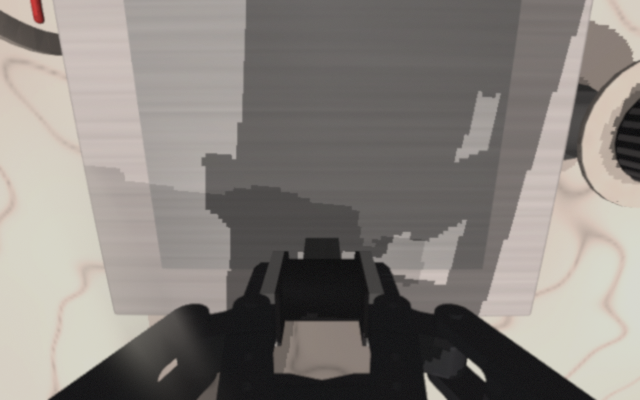

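```bash
python3 - <<'E'
import numpy as np
th=[0,2,5,9,13,17,21,25,25,25,27,30,34,38,41,43,43]
k=lambda t:np.array([-18.44*np.sin(np.radians(12.53+t)),-18.44*np.cos(np.radians(12.53+t))])
for base,ts in((0,[2,5,9,13,17,21,25]),(25,[27,30,34,38,42,45,47])):
  for t in ts: print(base,t,(k(t)-k(base)).round(2))
E
```

```text
0 2 [-0.63  0.15]
0 5 [-1.55  0.42]
0 9 [-2.77  0.85]
0 13 [-3.95  1.36]
0 17 [-5.09  1.96]
0 21 [-6.19  2.63]
0 25 [-7.23  3.38]
25 27 [-0.5  0.4]
25 30 [-1.23  1.03]
25 34 [-2.15  1.94]
25 38 [-3.   2.9]
25 42 [-3.78  3.92]
25 45 [-4.32  4.72]
25 47 [-4.66  5.27]
```

Call:
{"fn": "servo_tool", "kwargs": {
  "commands": [
    [[255,-0.6,0.15,0,0,0,0],[255,-1.55,0.4,0,0,0,0],[255,-2.75,0.85,0,0,0,0],[255,-3.95,1.35,0,0,0,0],[255,-5.1,1.95,0,0,0,0],[255,-6.2,2.65,0,0,0,0],[255,-7.2,3.4,0,0,0,0],[255,-7.2,3.4,0,0,0,0]]
  ],
  "force": 50
}}

```text
time: 8.1
tool_pos: [575.4, 20.7, 218.6]
tcp_rot: [-157.6, 89.7, 118.1]
ft_force: [-7.8, 6.2, 0.4]
finger_gap: 29.3
```

```bash
python3 - <<'E'
from h import *
st();snap('wrist','wrist9');snap('side','side9');crop('side9',230,120,410,260,4,'side9c')
E
```

```text
t 8.1 p [575.4  20.7 218.6] x [-0.002  0.004 -1.   ] zyaw -84.29 F [-7.8  6.2  0.4] T [0.74 1.47 0.09] gap 29.3 J [-3.2  4.2 90.1  0.2 85.9 81.1]
```

View pics/wrist9.png

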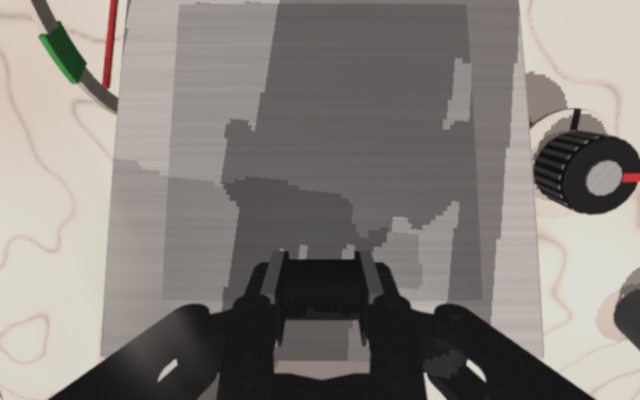

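View pics/side9c.png

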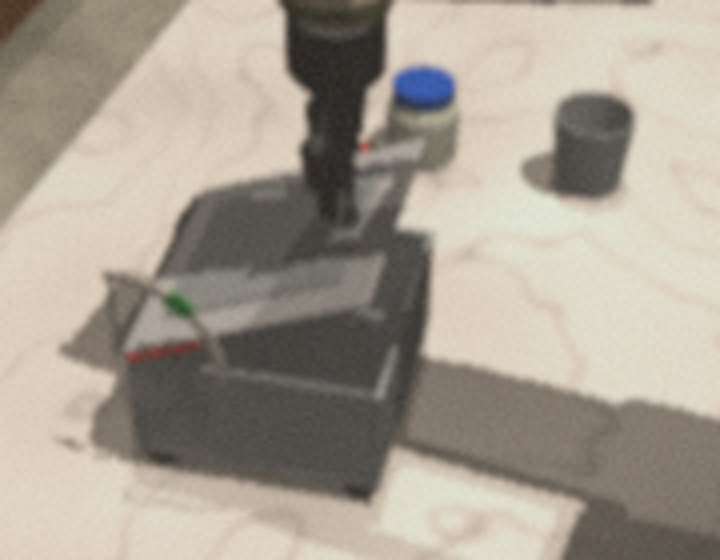

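Call:
{"fn": "servo_tool", "kwargs": {
  "commands": [
    [[255,-0.5,0.4,0,0,0,0],[255,-1.25,1.0,0,0,0,0],[255,-2.15,1.95,0,0,0,0],[255,-3.0,2.9,0,0,0,0],[255,-3.8,3.9,0,0,0,0],[255,-4.3,4.7,0,0,0,0],[255,-4.7,5.3,0,0,0,0],[255,-4.7,5.3,0,0,0,0]]
  ]
}}

```text
time: 9.0
tool_pos: [628.1, 25.9, 264.9]
tcp_rot: [-155.1, 89.7, 120.6]
ft_force: [-5.4, 5.8, 1.0]
finger_gap: 29.0
```

```bash
python3 - <<'E'
from h import *
st();snap('wrist','wrist10');snap('side','side10');crop('side10',230,120,410,260,4,'side10c')
s=r.sense(); print((s['tool_pos']-[541.9,17.4,146.1]))
E
```

```text
t 9.0 p [628.1  25.9 264.9] x [-0.002  0.004 -1.   ] zyaw -84.28 F [-5.4  5.8  1. ] T [ 0.79  1.25 -0.02] gap 29.0 J [-2.4 11.4 77.4  0.2 91.3 81.8]
[ 85.88770788   8.48516803 118.59244495]
```

View pics/wrist10.png

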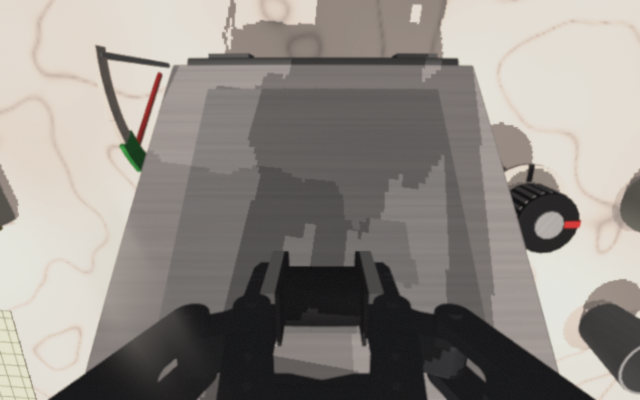

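View pics/side10c.png

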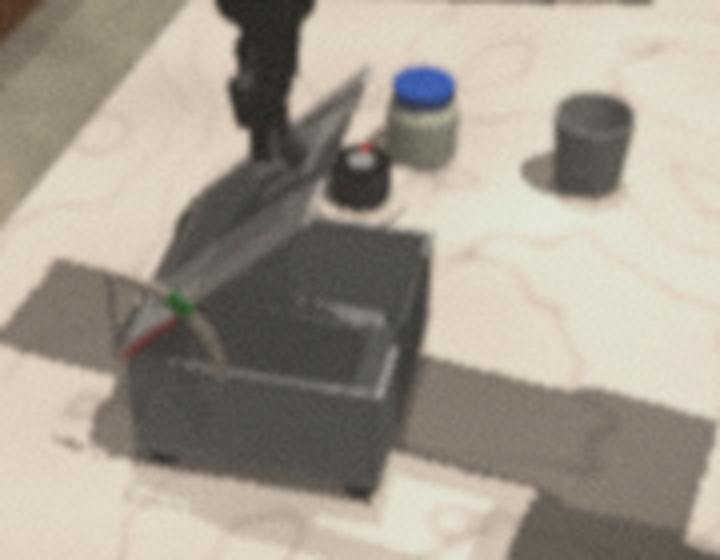

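```bash
cat >> h.py <<'E'
def lidang(fn,uvs):
    f=load(fn); P=np.array([pt(f,u,v) for u,v in uvs]); c=P.mean(0); n=np.linalg.svd(P-c)[2][2]; n*=np.sign(n[2])
    h=n[:2]; print('lid normal',n.round(3),'angle',np.degrees(np.arctan2(np.hypot(*h),n[2])).round(2),'rms',np.std((P-c)@n).round(2))
E
python3 - <<'E'
from h import *
lidang('wrist10',[(u,v) for u in range(200,440,8) for v in range(100,225,6)])
E
```

```text
lid normal [0.809 0.084 0.582] angle 54.42 rms 11.52
```

Call:
{"fn": "servo_tool", "kwargs": {
  "commands": [
    [[255,-0.25,0.4,0,0,0,0],[255,-0.5,0.8,0,0,0,0],[255,-0.5,0.85,0,0,0,0],[255,-0.5,0.85,0,0,0,0],[255,-0.5,0.85,0,0,0,0]]
  ]
}}

```text
time: 9.6
tool_pos: [635.8, 26.7, 269.3]
tcp_rot: [-144.7, 89.7, 131.1]
ft_force: [-5.0, 6.0, -1.7]
finger_gap: 29.5
```

```bash
python3 - <<'E'
from h import *
st();snap('wrist','wrist11');snap('side','side11');snap('scene','scene11');crop('side11',240,150,310,230,8,'side11c'); crop('wrist11',80,30,240,200,4,'w11c')
lidang('wrist11',[(u,v) for u in range(200,440,8) for v in range(100,225,6)])
s=r.sense(); d=s['tool_pos']-[541.9,17.4,146.1]; print(2*np.degrees(np.arcsin(np.linalg.norm(d)/2/184.4)))
E
```

```text
t 9.6 p [635.8  26.7 269.3] x [-0.004  0.004 -1.   ] zyaw -84.29 F [-5.   6.  -1.7] T [ 0.83  1.23 -0.12] gap 29.5 J [-2.3 12.6 75.6  0.2 92.  82. ]
lid normal [0.742 0.076 0.666] angle 48.27 rms 0.55
49.76436711781664
```

View pics/w11c.png

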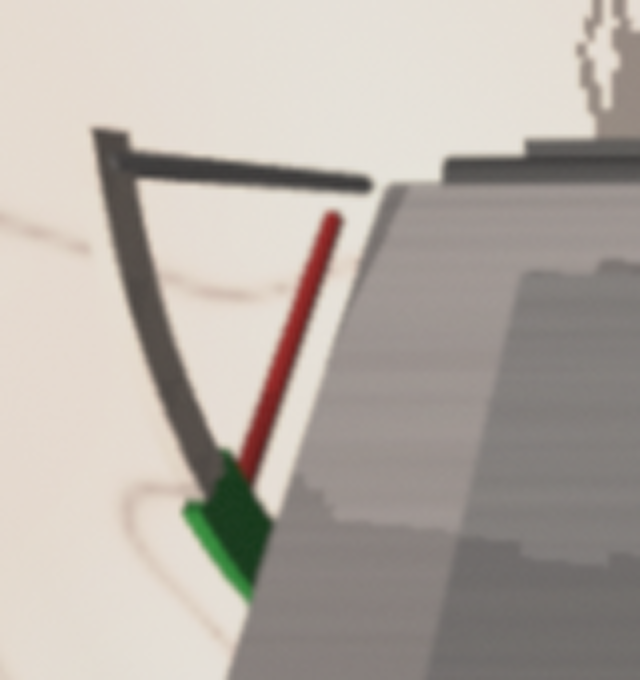

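View pics/side11c.png

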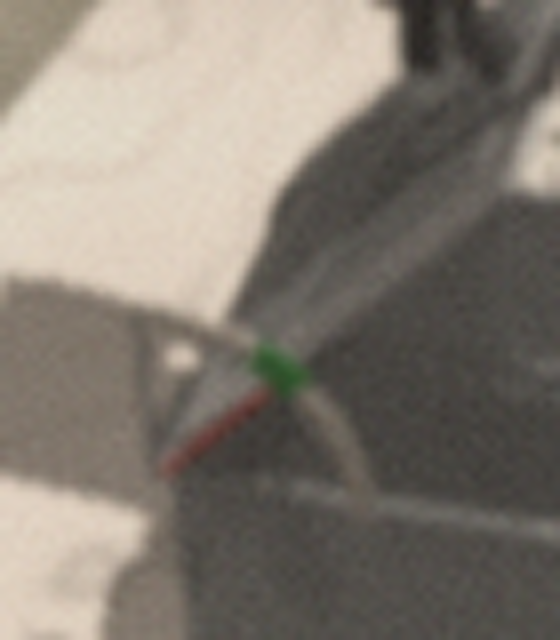

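View pics/scene11.png

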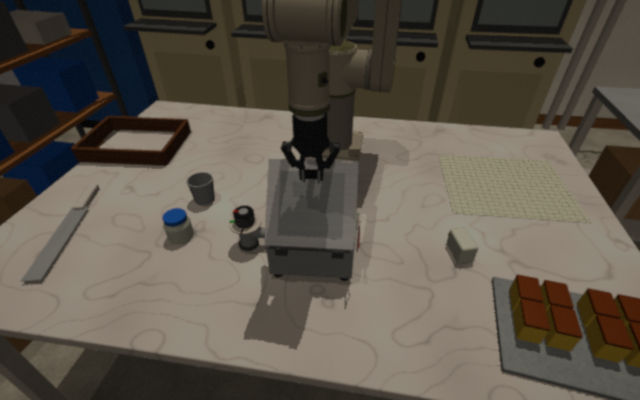

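```bash
python3 - <<'E'
from h import *
lidang('wrist8',[(u,v) for u in range(170,460,8) for v in range(20,180,6)])
lidang('wrist9',[(u,v) for u in range(200,440,8) for v in range(20,200,6)])
lidang('wrist10',[(u,v) for u in range(240,400,8) for v in range(110,210,6)])
f=load('wrist11');lidang('wrist11',[(u,v) for u in range(240,400,4) for v in range(110,210,3)])
# knob: position rel. to hinge, from wrist images rough; front edge etc. Lid top point distance:
yaw=np.radians(5.85);ex=np.array([np.cos(yaw),np.sin(yaw)]);h=np.array([722.5,34.2])
for fn in('wrist10','wrist11'):
  f=load(fn)
  for v in(110,150,200):
    P=pt(f,320,v); a=-(P[:2]-h)@ex; b=P[2]-128; q=np.hypot(a,b); print(fn,P.round(1),'ang',np.degrees(np.arctan2(b,a)-np.arcsin(3/q)).round(2),'r',q.round(1))
# needle in side view
for fn in ('side9','side10','side11'):
  f=load(fn)
# predicted needle/gauge pixel in side11 at y=118 offset
f=load('side11')
ey=np.array([-ex[1],ex[0]])
for yy in (114,122):
  for t in (45,48,50,52,55):
    for rr in(60,85):
      p=np.append(h+ey*yy-ex*rr*np.cos(np.radians(t)),128+rr*np.sin(np.radians(t))); print(yy,t,rr,((proj(f,p)[0]-[240,150])*8).round(0),((proj(load('wrist11'),p)[0]-[80,30])*4).round(0))
E
```

```text
lid normal [-0.009  0.002  1.   ] angle 0.51 rms 9.85
lid normal [0.642 0.07  0.763] angle 40.23 rms 18.38
lid normal [0.934 0.1   0.344] angle 69.9 rms 13.68
lid normal [0.805 0.081 0.588] angle 53.99 rms 7.94
wrist10 [691.9  32.4 167.4] ang 48.72 r 49.9
wrist10 [669.1  29.9 190.6] ang 47.34 r 82.4
wrist10 [644.6  27.3 216.2] ang 46.97 r 117.8
wrist11 [699.1  33.1 163.3] ang 52.41 r 42.4
wrist11 [675.6  30.6 188.2] ang 49.76 r 76.4
wrist11 [651.2  28.  217. ] ang 49.68 r 114.2
114 45 60 [256. 397.] [309. 439.]
114 45 85 [297. 369.] [276. 561.]
114 48 60 [250. 392.] [301. 427.]
114 48 85 [289. 361.] [264. 546.]
114 50 60 [246. 388.] [296. 419.]
114 50 85 [283. 357.] [256. 535.]
114 52 60 [242. 385.] [292. 410.]
114 52 85 [277. 352.] [248. 523.]
114 55 60 [235. 380.] [284. 396.]
114 55 85 [268. 345.] [237. 504.]
122 45 60 [250. 410.] [264. 439.]
122 45 85 [291. 382.] [228. 562.]
122 48 60 [244. 405.] [256. 428.]
122 48 85 [283. 374.] [216. 546.]
122 50 60 [240. 401.] [250. 419.]
122 50 85 [277. 370.] [207. 535.]
122 52 60 [235. 398.] [245. 411.]
122 52 85 [271. 365.] [199. 523.]
122 55 60 [229. 394.] [237. 397.]
122 55 85 [261. 358.] [186. 504.]
```

```bash
python3 - <<'E'
from h import *
from scipy.optimize import least_squares
for fn,vv in(('wrist8',(20,180)),('wrist9',(20,200)),('wrist10',(100,220)),('wrist11',(100,220))):
    f=load(fn); P=np.array([pt(f,u,v) for u in range(200,430,6) for v in range(*vv,4)])
    P=P[(P[:,2]>100)&(P[:,2]<320)]
    w=least_squares(lambda w:(P-P.mean(0))@np.r_[w[:2],np.sqrt(1-w[0]**2-w[1]**2)]+w[2],[.5,.05,0],loss='soft_l1',f_scale=.5,bounds=([-.9,-.3,-50],[.9,.3,50])) 
    n=w.x; print(fn,n.round(3),np.degrees(np.arcsin(np.hypot(n[0],n[1]))).round(2),np.median(abs(w.fun)).round(2))
E
```

```text
wrist8 [-0.001 -0.     0.195] 0.06 0.45
wrist9 [0.41  0.041 0.002] 24.33 0.42
wrist10 [ 0.71   0.071 -0.015] 45.55 0.38
wrist11 [ 0.743  0.075 -0.012] 48.27 0.35
```

```bash
python3 - <<'E'
from h import *
crop('side0',240,150,310,230,8,'side0n'); crop('side10',240,150,310,230,8,'side10n');crop('side9',240,150,310,230,8,'side9n')
E
```

```text
(no output)
```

View pics/side0n.png

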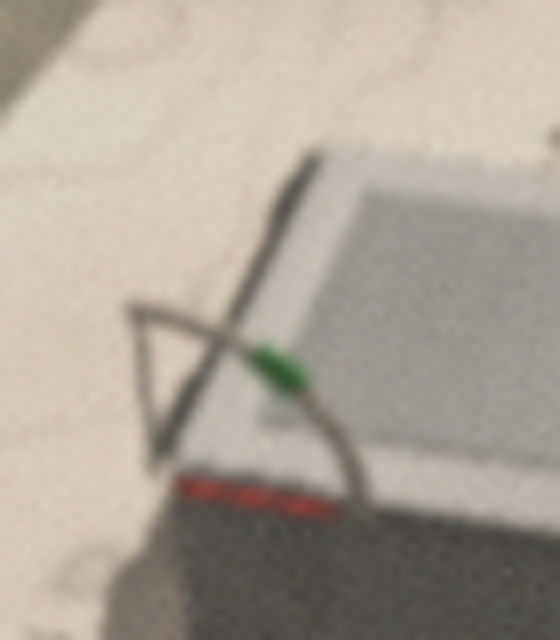

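View pics/side9n.png

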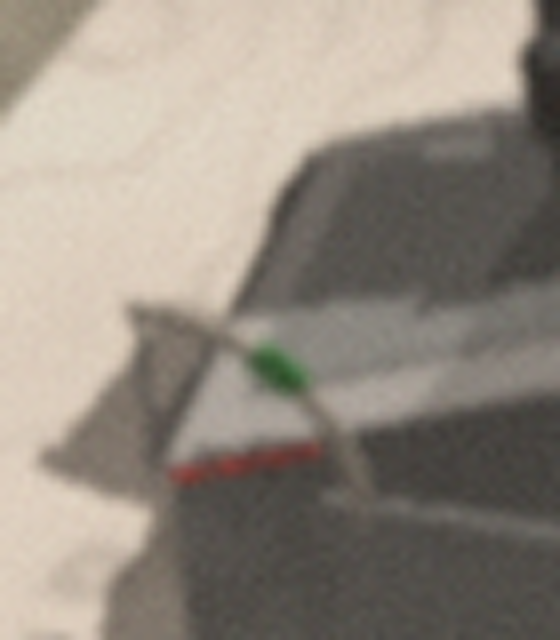

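```bash
python3 - <<'E'
from h import *
f=load('side11');yaw=np.radians(5.85);ex=np.array([np.cos(yaw),np.sin(yaw)]);h=np.array([722.5,34.2]);ey=np.array([-ex[1],ex[0]])
def q(f,t,rr,yy,c0): 
    return (proj(f,np.append(h+ey*yy-ex*rr*np.cos(np.radians(t)),128+rr*np.sin(np.radians(t))))[0]-c0[:2])*c0[2]
for t in(0,25,46,48,49,50,51,52):
    a,b=q(f,t,8,115,(240,150,8)),q(f,t,75,115,(240,150,8)); d=b-a
    a2,b2=q(load('wrist11'),t,20,115,(80,30,4)),q(load('wrist11'),t,75,115,(80,30,4));
    print(t,a.round(),b.round(),'side slope',np.degrees(np.arctan2(-d[1],d[0])).round(1))
for n,(x0,y0,x1,y1) in dict(s0=(178,487,338,510),s25=(172,477,322,450),s50=(165,470,270,390)).items(): print(n,np.degrees(np.arctan2(y0-y1,x1-x0)).round(1))
E
python3 - <<'E'
import sys; sys.path.insert(0,'.')
from h import *
# red pixels line fit
for fn in('side0','side9','side10','side11'):
    im=load(fn)['p'].astype(int)[150:230,240:310]; m=(im[:,:,0]-im[:,:,1]>45)&(im[:,:,0]-im[:,:,2]>30)&(im[:,:,2]<120)
    v,u=np.nonzero(m); k=(u<50)&(v>25); pts=np.c_[u[k],v[k]].astype(np.float32)
    l=cv2.fitLine(pts,cv2.DIST_HUBER,0,.01,.01).ravel(); print(fn,len(pts),np.degrees(np.arctan(-l[1]/l[0])).round(1),pts.min(0)*8,pts.max(0)*8)
E
```

```text
0 [178. 466.] [341. 493.] side slope -9.2
25 [176. 460.] [320. 429.] side slope 11.9
46 [171. 455.] [278. 379.] side slope 35.3
48 [171. 454.] [273. 375.] side slope 37.9
49 [171. 454.] [270. 373.] side slope 39.2
50 [170. 454.] [267. 371.] side slope 40.5
51 [170. 454.] [265. 369.] side slope 41.8
52 [170. 453.] [262. 367.] side slope 43.2
s0 -8.2
s25 10.2
s50 37.3
side0 30 -9.2 [184. 480.] [320. 504.]
side9 13 10.7 [176. 448.] [304. 472.]Traceback (most recent call last):
  File "<stdin>", line 7, in <module>
cv2.error: OpenCV(4.12.0) /io/opencv/modules/imgproc/src/linefit.cpp:50: error: (-215:Assertion failed) count > 0 in function 'fitLine2D_wods'
```

Kinematics gives 49.8°, but the plane fit says 48.3° and the needle in the side view about 47.5°. Both visual checks say slightly low, so I'll nudge up about 1.6°.

Call:
{"fn": "servo_tool", "kwargs": {
  "commands": [
    [[255,-0.12,0.22,0,0,0,0],[255,-0.25,0.45,0,0,0,0],[255,-0.25,0.45,0,0,0,0],[255,-0.25,0.45,0,0,0,0],[255,-0.25,0.45,0,0,0,0]]
  ]
}}

```text
time: 10.25
tool_pos: [640.3, 27.1, 271.6]
tcp_rot: [-143.9, 89.7, 131.8]
ft_force: [-4.3, 6.1, -1.6]
finger_gap: 29.3
```

```bash
python3 - <<'E'
from h import *
from scipy.optimize import least_squares
st();snap('wrist','wrist12');snap('side','side12');crop('side12',240,150,310,230,8,'side12c');crop('wrist12',80,30,240,200,4,'w12c')
for fn,vv in(('wrist11',(100,220)),('wrist12',(100,220))):
    f=load(fn); P=np.array([pt(f,u,v) for u in range(200,430,6) for v in range(*vv,4)])
    P=P[(P[:,2]>100)&(P[:,2]<320)]
    w=least_squares(lambda w:(P-P.mean(0))@np.r_[w[:2],np.sqrt(1-w[0]**2-w[1]**2)]+w[2],[.5,.05,0],loss='soft_l1',f_scale=.5,bounds=([-.9,-.3,-50],[.9,.3,50])) 
    n=w.x; print(fn,np.degrees(np.arcsin(np.hypot(n[0],n[1]))).round(2))
s=r.sense(); d=s['tool_pos']-[541.9,17.4,146.1]; print(2*np.degrees(np.arcsin(np.linalg.norm(d)/2/184.4)))
for fn in('side0','side9','side10','side11','side12'):
    im=load(fn)['p'].astype(int)[150:230,240:310]; s=im[:,:,0]-im[:,:,1:].max(2); m=s>25
    v,u=np.nonzero(m); k=(u<50)&(v>44); pts=np.c_[u[k],v[k]].astype(np.float32)
    if len(pts)>5:
        l=cv2.fitLine(pts,cv2.DIST_HUBER,0,.01,.01).ravel(); print(fn,len(pts),np.degrees(np.arctan(-l[1]/l[0])).round(1))
E
```

```text
t 10.25 p [640.3  27.1 271.6] x [-0.004  0.004 -1.   ] zyaw -84.28 F [-4.3  6.1 -1.6] T [0.7 1.2 0. ] gap 29.3 J [-2.3 13.3 74.6  0.2 92.4 82. ]
wrist11 48.27
wrist12 49.86
51.33911876371775
side0 55 -8.1
side9 45 11.0
side10 27 33.6
side11 26 37.9
side12 27 38.7
```

View pics/side12c.png

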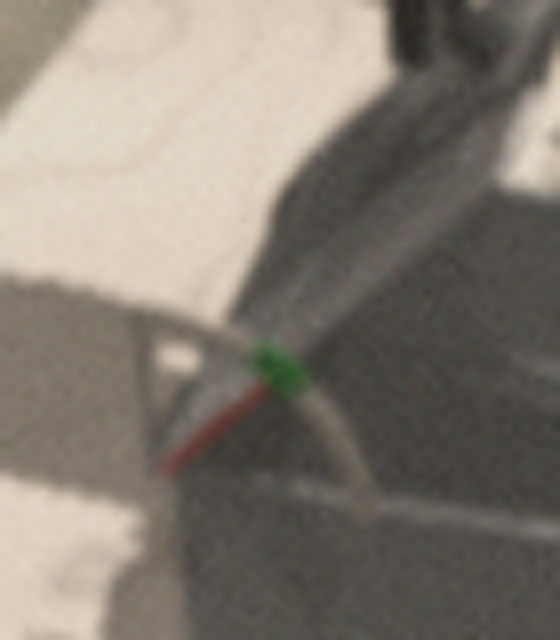

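View pics/w12c.png

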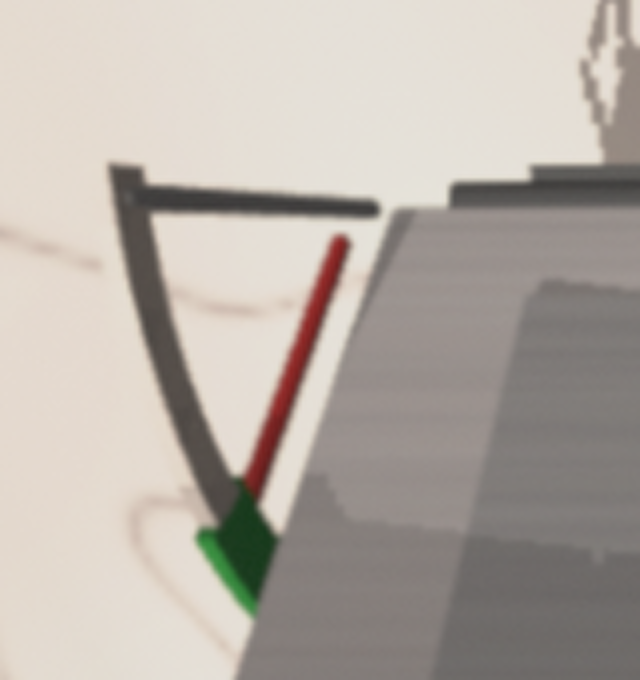

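```bash
python3 - <<'E'
from h import *
st(); a=load('side0');b=load('side12')
for n,u,v in(('tubcap',336,142),('cup',378,150),('timer',273,311)): print(n,pt(a,u,v).round(1),pt(b,u,v).round(1))
r.hand_in()
E
```

```text
t 10.35 p [640.3  27.1 271.6] x [-0.004  0.004 -1.   ] zyaw -84.28 F [-4.8  5.7 -1. ] T [0.71 1.19 0.06] gap 29.4 J [-2.3 13.3 74.6  0.2 92.4 82. ]
tubcap [ 612.5 -375.5   79.5] [ 610.4 -367.6   84.8]
cup [ 441.9 -414.6   53.5] [ 443.3 -424.3   47. ]
timer [543.2 443.   57.4] [542.1 445.   60.7]
the job is handed in; nothing more can be done
```

The closing ring is at the green locked mark, and the lid is held at about 50° by the gripper with 50 N. I handed the job in at 10.35 s.

- **Ring:** with the lid still shut, I turned it about 43° clockwise. After letting go, the pointer stood at −84.7° in world terms and the green mark at −84.3°. I did not touch the ring again.
- **Lid angle:** my checks disagreed by a couple of degrees. A plane fitted to the lid's depth image gave 49.9°, the needle's slope in the side view gave about 49°, and the gripper's travel gave 51.3°. I trusted the camera checks and moved the lid up 1.6° at the end because of them. The needle points into the green band.
- **Tub, cup and timer:** nothing came near them, and they look unmoved in the pictures. Spot depth readings before and after differed by up to 12 mm. I put that down to depth noise at object edges, but I did not check it further.
- **Forces:** the wrist force readings I took stayed below about 17 N.

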